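# Move the flow cell from the rinse holder to the measuring holder

## Task

Take the flow cell out of the rinse holder by pressing down that holder's ejector tab until the cell has come all the way up. Put the cell into the well of the measuring holder, then push down on it with about 15 N until it bottoms on its seat and that holder's own ejector tab has tipped up; let go. Push gently, never harder than 30 N on a tab or on the cell's top, and do not disturb the loose things lying round about.

Things in the scene. Friction and masses are not known exactly. Their poses are not given: they have to be found in the camera images.
- flow_cell: the flow cell, a white block 22 (x) x 46 (y) x 46 (z) mm, about 0.16 kg, foot stepped in by 2 mm, small round windows in its y faces. Origin at the centre of its underside, top at z = 46 mm. At the start it is fully down in the rinse holder, its top 1 mm above the holder's top face, so there is nothing to grip; fully ejected its top is 17 mm above that face.
- rinse_dock: the rinse holder, fixed: an aluminium block 60 (x) x 86 (y) x 66 (z) mm, a 25 x 49 mm well (mouth chamfered 3 mm) in the middle of its clear flat top, two hose barbs at its back (+x), an ejector lever at its front (-x). Origin under the block's centre, at bench height. The cell stands in the well with its axes along the holder's; the well's floor is at z = 21 mm.
- detector_dock: the measuring holder, fixed: block, well, lever and axes as the rinse holder's, but with a black lens barrel on its left (+y) side and a grey lamp housing on its right, both below the top face. Its well is empty at first. Its rigid seat is set for beam height by a thumbwheel and not measured: a seated cell's top is anywhere from 1 to 5 mm above the holder's top face.
- rinse_mouth (a point): centre of the mouth of the rinse holder's well, in its top face, 66 mm above the bench
- detector_mouth (a point): centre of the mouth of the measuring holder's well, in its top face, 66 mm above the bench
- rinse_lever (a joint): angle of the rinse holder's lever, rad: 0 = tab up, toe down under the cell; 0.52 = tab down at a rigid stop, toe up, cell ejected. Its pivot lies along the holder's y, 36 mm in front of the well's centre, 24 mm above the bench; the toe is 36 mm behind it, the tab's middle 48 mm in front. Stiff friction pivot: it stays where left, moving the tab takes 5 to 9 N.
- detector_lever (a joint): the same for the measuring holder's lever. At the start 0.42 to 0.52: tab down, toe up. Its toe holds up a cell put in the well (top 14 to 17 mm above the top face); pushing the cell down takes 4 to 8 N on the way, turns the lever back and tips its tab up; with the cell seated it is below 0.19.
- rinse_lever_tab (a point): centre of the upper face of the rinse holder's ejector tab, a black ribbed pad 22 (x) x 30 (y) x 5 mm, about 80 mm in front of the well's centre, 42 mm above the bench when up and 18 mm when fully down
- detector_lever_tab (a point): the same on the measuring holder's lever
- jar_lid: bystander, a loose shallow jar lid 60 mm across, 16 mm high, origin under its centre
- sample_cup: bystander, a loose clear cup 50 mm across, 36 mm high, origin under its centre
- purple_cap: bystander, a loose screw cap 41 mm across, 16 mm high, origin under its centre
- small_cup: bystander, a loose cup 48 mm across, 34 mm high, origin under its centre
- fitting_wrench: bystander, a loose flat wrench 98 x 54 x 4 mm, origin under its centre
Things that resemble listed ones, but are neither listed nor needed, are in the scene too. Of the things shaped like the flow_cell, the white one is meant.

How it is judged (in metres and radians):
On the way, in this order (a step that is already met when the one before it is completed fails the run):
1. the rinse holder's ejector tab is pressed down and the flow cell has come up at least 14 mm in its well (value of joint rinse_lever above 0.44 rad and z of flow_cell in the frame of rinse_dock above 0.035 m and horizontal distance between flow_cell and rinse_mouth below 0.006 m), for 0.2 s.
2. the flow cell, down in the well of the measuring holder, is pressed on its seat with at least 10 N (horizontal distance between flow_cell and detector_mouth below 0.004 m and z of flow_cell in the frame of detector_dock below 0.0262 m and contact force between the fingers and flow_cell above 10 N), for 0.01 s.
At the end, for the whole second after the job is handed in: the flow cell stands upright and at rest, released, in the measuring holder's well, within 4 mm of its axis and tilted less than 0.08 rad, its top no more than 6.2 mm above the holder's top face, and that holder's ejector lever has turned back below 0.21 rad (tab up) (horizontal distance between flow_cell and detector_mouth below 0.004 m and z of flow_cell in the frame of detector_dock below 0.0262 m and angle between flow_cell's own z axis and vertical below 0.08 rad and value of joint detector_lever below 0.21 rad and linear speed of flow_cell below 0.01 m/s); the robot touches nothing.
It fails at once if a tab is pressed with more than 30 N (contact force between anything else and rinse_lever above 30 N or contact force between the fingers and detector_lever above 30 N).
It fails at once if the flow cell is pushed on its seat with more than 30 N (z of flow_cell in the frame of detector_dock below 0.03 m and horizontal distance between flow_cell and detector_mouth below 0.006 m and contact force between the fingers and flow_cell above 30 N).
It fails at once if a loose bystander is moved more than 20 mm (distance of any of jar_lid, sample_cup, purple_cap, small_cup, fitting_wrench from where it was at the start of the episode above 0.02 m).
It also fails if it takes over 72 s, if anything falls off the work surface, if the arm or the gripper's body presses on something with over 40 N, if the wrist force passes 120 N, or if a joint passes its speed limit or range.

## Robot

A 6-joint arm with a two-finger parallel gripper is mounted at the origin on a cart in front of the work surface, level with it; the furniture and walls round the work are solid. World frame = base frame: x ahead of the robot, y to its left, z up, the work surface at z = 0. Lengths are in mm, angles in rad, forces in N, time in s.
With the tool pointing down it reaches from about 350 to 775 mm from the base axis. Payload 7.3 kg.
Tool frame: the origin (TCP) lies at the very end of the fingers, on their centre line; the grasp point (between the pads) lies 19 mm behind it; z points along the fingers, y is the line along which they close (so a half turn about z gives the same grasp; the last joint's range is limited). The gripper opens to 92 mm and grips with 3 to 60 N. Pads are 19 mm wide; open, the fingers measure 130 mm over their backs; the gripper's body (75 mm by 190 mm) begins 47 mm behind the grasp point.
Start: joints at [1.101, 0.342, 1.524, -0, 1.275, -0.146], TCP at [167.026, 497.742, 226.741] pointing down, gripper open.
Joint ranges: [-2.53, 2.53], [-0.77, 2.02], [0.04, 2.7], [-1, 4.14], [0.28, 2.66], [-3.11, 3.11]. Speed limits (rad/s): [2.57, 2.57, 3.14, 3.14, 3.14, 3.14].

## Interface

Orientations are given as [roll, pitch, yaw] about the fixed x, y, z axes, in that order (R = Rz(yaw) Ry(pitch) Rx(roll)).
In Python, from plant import bot gives the robot as it stands.
- The arm moves only by the tool jog_arm, never from a script. Its argument "targets" is a list of rows, each an object with "xyz": the shift along the tool's x, y, z as a fraction of full scale, a list of three; "spin": the turn about the tool's z as a fraction of full scale. In form: [{"xyz": [x, y, z], "spin": spin}, ...]. A call has exactly 10 rows; each row shifts and turns the commanded pose from where the row before left it, along the tool's axes as they then stand; what a row does not reach is not made up. Full scale, the value 1, is 80 mm for a shift and 0.1 rad for a turn. A row lasts 1/8 s, in which the tool goes at most 62.5 mm and 10.7 degrees, less where a joint would pass 70% of its speed; a pose out of reach is approached as far as the arm can. A call with a number of a shift or a turn outside -1 to 1 is refused whole. A call with a gripper value outside its range is refused whole. "gripper" is the opening in per cent of the stroke, from 0 (shut) to 100 (fully open), set as the call begins (left out, the last holds). The fingers move at their own pace and stop on an object; the grip force is fixed at half the most. Time passes only in rows, so rows that do not move let the fingers close, or fill a call up. It gives the time, the measured TCP pose, the force, the opening and the grip force at its end, in the units of the state.
- bot.get_obs(): the state, without advancing time (a new reading comes with each control period).
- bot.capture(name): name is "scene" or "top" or "wrist"; returns the picture (420x560x3 uint8, blue, green, red); there is no depth.
- bot.get_calibration(name): a dict with "vfov" (degrees; the focal length in pixels is half the picture's height over the tangent of half this angle, whatever the lens; pixels are square), "cx", "cy" (the principal point, pixels), "eye" and "rotation" of the camera in the world. Camera axes: x right, y down, z forward; pixel columns grow to the right and rows downward; lengths in mm; the calibration is good to about 2 mm. A picture is of the moment at which its call begins: read the wrist's pose just before it. get_calibration takes no time and is no camera call; for the wrist camera it gives the pose at the moment of the call.
- bot.close_job(): hands the job in; it is judged then, once.
The state is a dict: "time": time; "joint_positions": joint angles; "dq": joint speeds; "tau": joint torques, N m; "tool_pos": TCP position; "tcp_rot": TCP orientation; "contact_force": force on the tool from outside, world axes, zero at the start; "moment": the same for the moment, N m; "grip_width": finger opening in mm; "finger_force": force on a finger pad.
Only numpy, scipy, OpenCV 4.12 (cv2) and the standard library are available. Lean on these libraries where they do the work, as an engineer would, in place of code of your own. Each camera call takes 0.05 s, during which the arm holds its last target. There are 200 camera calls.

## Working session

There is one attempt and no reset: what is moved stays moved. The work goes in short steps, Python scripts to look and compute and a tool call to move; the robot and the scene stay as the last step left them, time stands still between calls to the robot, and variables do not carry over. Pictures are saved under pics/ and viewed, at most 10 in all, crops included, and the job is handed in when it is done.

Besides the shell and the picture viewer there is one more tool, called after "Emit:" as name(argument=value, ...), one argument or row to a line, values as JSON. jog_arm: Moves the arm, as the interface text tells. Shift numbers are shares of 80 mm and turn numbers shares of 0.1 rad, none past 1 either way. Its arguments: {"type":"object","properties":{"targets":{"type":"array","items":{"type":"object","properties":{"xyz":{"type":"array","items":{"type":"number"}},"spin":{"type":"number"}}}},"gripper":{"type":"number"}},"required":["targets"]}

```bash
mkdir -p pics; python3 - <<'E'
from plant import bot
import cv2
for n in ("scene","top"):
    c=bot.get_calibration(n); print(n,c)
    cv2.imwrite(f"pics/{n}0.png",bot.capture(n))
print(bot.get_obs())
E
```

```text
scene {'vfov': 44.673749888444455, 'cx': 286.5871796589667, 'cy': 210.51214687779714, 'eye': array([-135.42727979, -369.36141666, 1063.87310165]), 'rotation': array([-2.43790886,  0.01310289, -0.979447  ])}
top {'vfov': 50.46227642149518, 'cx': 278.4304712740382, 'cy': 216.55410358937385, 'eye': array([ 421.387747  ,  111.36813204, 1144.18706085]), 'rotation': array([-3.00281574, -0.0090408 , -1.59381387])}
{'time': 0.1, 'joint_positions': array([ 1.10099637e+00,  3.42654678e-01,  1.52485751e+00,  1.49460388e-05,
        1.27537411e+00, -1.46010267e-01]), 'dq': array([ 0.00312425, -0.00187672, -0.00396355,  0.0016882 ,  0.00201084,
       -0.00015355]), 'tau': array([ 6.85944287e-04, -4.32003093e+01, -2.44695836e+01,  7.18097901e-02,
        5.25646505e-02, -7.50263041e-06]), 'tool_pos': array([166.86593024, 497.43338833, 226.13593139]), 'tcp_rot': array([-3.14031485e+00, -2.02356038e-04,  2.81779848e+00]), 'contact_force': array([0.08525852, 0.36340817, 0.29794298]), 'moment': array([-0.00575371,  0.04659714, -0.05297474]), 'finger_force': 0.0, 'grip_width': 91.61371705525349}
```

View pics/top0.png

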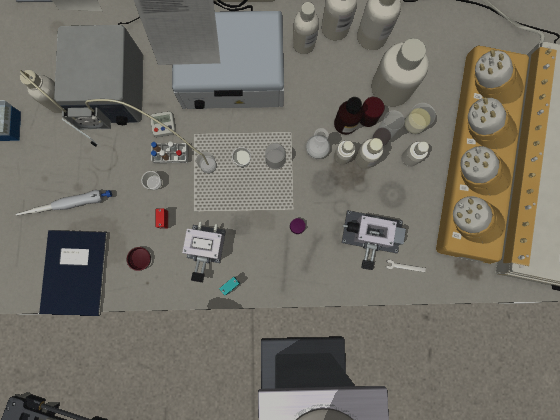

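View pics/scene0.png

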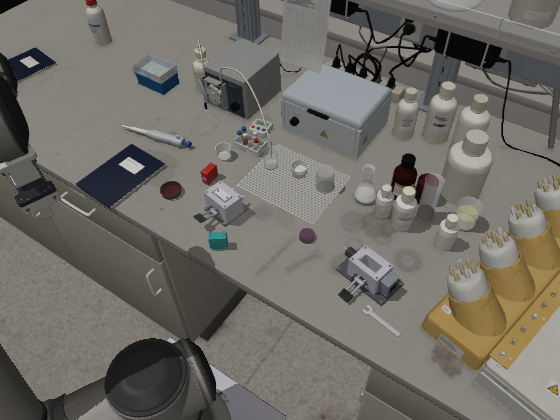

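The top view shows the rinse holder with the white cell at (203,244) and the measuring holder with its empty well at (380,232). Its black tab is at (369,265), and the rinse tab is at (198,276). Things that could be taken for the cell are the red block at (161,217) and the teal block at (230,286). The one I want is the white one at (203,244), inside the holder with hose barbs.

```bash
cat > h.py <<'E'
import numpy as np, cv2
from scipy.spatial.transform import Rotation as Ro
from plant import bot
def ray(c,px):
    f=210/np.tan(np.radians(c["vfov"])/2)
    R=Ro.from_euler("xyz",c["rotation"]).as_matrix()
    return R@np.array([(px[0]-c["cx"])/f,(px[1]-c["cy"])/f,1])
def onz(c,px,z):
    d=ray(c,px); return c["eye"]+d*(z-c["eye"][2])/d[2]
def proj(c,p):
    f=210/np.tan(np.radians(c["vfov"])/2)
    q=Ro.from_euler("xyz",c["rotation"]).as_matrix().T@(np.array(p)-c["eye"])
    return np.array([c["cx"]+f*q[0]/q[2],c["cy"]+f*q[1]/q[2]])
E
python3 - <<'E'
from h import *
c=bot.get_calibration("top"); s=bot.get_calibration("scene")
for n,p,z in (("rinse",(203,244),66),("det",(380,232),66),("rtab",(198,276),42),("dtab",(369,265),18),("purple",(298,226),16),("lid",(139,258),16),("cup",(152,180),36),("wrench",(406,267),4),("teal",(230,286),30),("red",(161,217),30)):
    w=onz(c,p,z); print(n,w.round(),proj(s,w).round())
im=cv2.imread("pics/top0.png")
a=[cv2.resize(im[195:295,x:x+100],(400,400),interpolation=cv2.INTER_CUBIC) for x in (150,330)]
cv2.imwrite("pics/crop0.png",np.hstack(a))
E
```

```text
rinse [509. 282.  66.] [222. 196.]
det [ 528. -148.   66.] [372. 266.]
rtab [432. 298.  42.] [200. 218.]
dtab [ 450. -128.   18.] [346. 297.]
purple [553.  48.  16.] [306. 235.]
lid [481. 451.  16.] [171. 190.]
cup [676. 416.  36.] [223. 149.]
wrench [ 443. -225.    4.] [381. 322.]
teal [406. 221.  30.] [218. 241.]
red [582. 393.  30.] [209. 173.]
```

View pics/crop0.png

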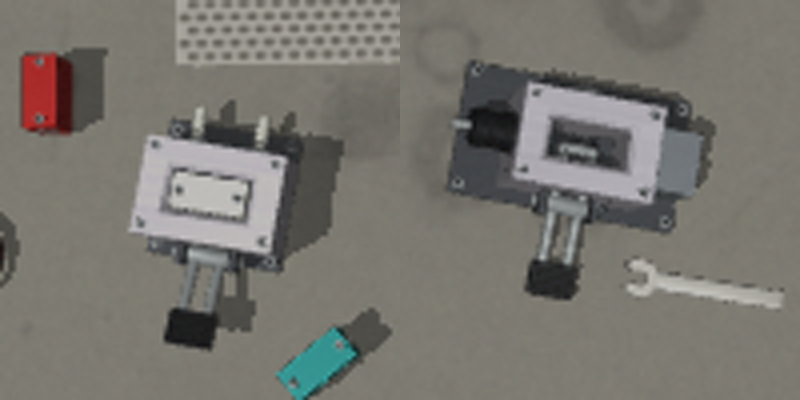

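The crop confirms the white cell in the rinse holder, with its centre near (209,194) in the crop. The measuring holder on the right is empty, with its toe visible in the well. I'll measure both top faces.

```bash
python3 - <<'E'
from h import *
c=bot.get_calibration("top")
im=cv2.imread("pics/top0.png").astype(int)
g=im.min(2)
for n,x0,y0 in(("rinse",170,215),("det",340,205)):
    m=(g[y0:y0+60,x0:x0+80]>150).astype(np.uint8)
    k,l,s,ce=cv2.connectedComponentsWithStats(m); 
    i=1+np.argmax(s[1:,4]); cs,_=cv2.findContours((l==i).astype(np.uint8),0,2)
    h=max(cs,key=cv2.contourArea)
    h=h[:,0,:].astype(float)+[x0,y0]
    w=np.array([onz(c,p,66)[:2] for p in h],np.float32)
    r=cv2.minAreaRect(w); print(n,s[i],r)
for n,x0,y0,z in(("rtab",185,268,42),("dtab",358,255,18)):
    m=(im[y0:y0+18,x0:x0+24].max(2)<50).astype(np.uint8)
    M=cv2.moments(m,True); p=(x0+M["m10"]/M["m00"],y0+M["m01"]/M["m00"]); print(n,M["m00"],p,onz(c,p,z))
E
```

```text
rinse [ 12  14  39  29 584] ((511.2373046875, 285.5562744140625), (85.5433120727539, 59.401878356933594), 79.65943908691406)
det [ 19  11  37  30 551] ((532.6992797851562, -141.32554626464844), (84.24176025390625, 58.80353546142578), 77.88053131103516)
rtab 98.0 (197.3469387755102, 276.6326530612245) [430.97538871 299.6690717   42.        ]
dtab 89.0 (367.314606741573, 264.4831460674157) [ 451.70006481 -123.43652978   18.        ]
```

Emit:
jog_arm(
  gripper=0,
  targets=[
    {"xyz": [0,0,0],"spin": -0.72},
    {"xyz": [0,0,0],"spin": -0.72},
    {"xyz": [-0.46,-0.23,0.17],"spin": 0},
    {"xyz": [-0.46,-0.23,0.17],"spin": 0},
    {"xyz": [-0.46,-0.23,0.17],"spin": 0},
    {"xyz": [-0.46,-0.23,0.17],"spin": 0},
    {"xyz": [-0.46,-0.23,0.17],"spin": 0},
    {"xyz": [-0.46,-0.23,0.17],"spin": 0},
    {"xyz": [-0.46,-0.23,0.17],"spin": 0},
    {"xyz": [-0.45,-0.23,0.17],"spin": 0},
  ],
)

```text
time: 1.35
tool_pos: [430.4, 299.4, 117.2]
tcp_rot: [-3.141, -0.0, 2.962]
contact_force: [0.3, -0.2, 0.1]
grip_width: 0.6
finger_force: 0.0
```

```bash
python3 - <<'E'
from h import *
o=bot.get_obs(); print(o["time"],o["tool_pos"],o["tcp_rot"],o["contact_force"],o["grip_width"])
print(bot.get_calibration("wrist"))
cv2.imwrite("pics/w1.png",bot.capture("wrist"))
E
```

```text
1.35 [430.41590778 299.38747131 117.21969477] [-3.14138960e+00 -4.17514175e-04  2.96166127e+00] [ 0.26840278 -0.15690283  0.06686342] 0.6169227946941074
{'vfov': 69.37510562050039, 'cx': 280.7050795749064, 'cy': 210.4751838404106, 'eye': array([363.37904276, 311.25176724, 274.70870458]), 'rotation': array([2.88082449e+00, 1.48185736e-03, 1.39200533e+00])}
```

View pics/w1.png

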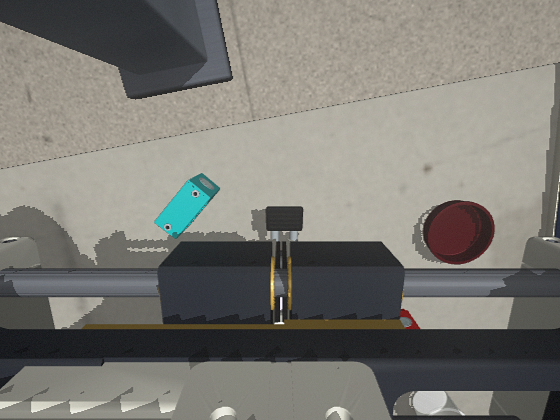

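The wrist view shows the black tab at about (285,219), just clear of the closed fingers at (281,300). The teal block is at (187,205) and the lid at (459,232).

```bash
python3 - <<'E'
from h import *
c=bot.get_calibration("wrist")
im=cv2.imread("pics/w1.png")
m=(im[200:240,255:315].max(2)<60).astype(np.uint8); x,y,w,h=cv2.boundingRect(m); print(x+255,y+200,w,h)
for p in ((285,207),(267,219),(285,219),(303,219),(285,231)): print(p,onz(c,p,42).round(1))
E
```

```text
266 207 37 24
(285, 207) [424.8 300.7  42. ]
(267, 219) [432.  284.9  42. ]
(285, 219) [434.5 299.   42. ]
(303, 219) [437.1 313.1  42. ]
(285, 231) [444.4 297.2  42. ]
```

Emit:
jog_arm(
  targets=[
    {"xyz": [0,0,0.2],"spin": 0},
    {"xyz": [0,0,0.2],"spin": 0},
    {"xyz": [0,0,0.2],"spin": 0},
    {"xyz": [0,0,0.16],"spin": 0},
    {"xyz": [0,0,0.04],"spin": 0},
    {"xyz": [0,0,0.02],"spin": 0},
    {"xyz": [0,0,0.02],"spin": 0},
    {"xyz": [0,0,0.02],"spin": 0},
    {"xyz": [0,0,0.02],"spin": 0},
    {"xyz": [0,0,0.02],"spin": 0},
  ],
)

```text
time: 2.65
tool_pos: [429.6, 300.4, 45.9]
tcp_rot: [3.141, 0.0, 2.962]
contact_force: [-0.1, -0.3, -0.5]
grip_width: 0.6
finger_force: 0.0
```

Emit:
jog_arm(
  targets=[
    {"xyz": [0,0,0.025],"spin": 0},
    {"xyz": [0,0,0.025],"spin": 0},
    {"xyz": [0,0,0.025],"spin": 0},
    {"xyz": [0,0,0.025],"spin": 0},
    {"xyz": [0,0,0.025],"spin": 0},
    {"xyz": [0,0,0.025],"spin": 0},
    {"xyz": [0,0,0],"spin": 0},
    {"xyz": [0,0,0],"spin": 0},
    {"xyz": [0,0,0],"spin": 0},
    {"xyz": [0,0,0],"spin": 0},
  ],
)

```text
time: 3.9
tool_pos: [429.6, 300.5, 34.1]
tcp_rot: [3.141, 0.0, 2.962]
contact_force: [-1.2, 1.4, 5.3]
grip_width: 0.4
finger_force: 2.6
```

Emit:
jog_arm(
  targets=[
    {"xyz": [0,0,0.018],"spin": 0},
    {"xyz": [0,0,0.018],"spin": 0},
    {"xyz": [0,0,0.018],"spin": 0},
    {"xyz": [0,0,0.018],"spin": 0},
    {"xyz": [0,0,0.018],"spin": 0},
    {"xyz": [0,0,0.018],"spin": 0},
    {"xyz": [0,0,0.018],"spin": 0},
    {"xyz": [0,0,0.01],"spin": 0},
    {"xyz": [0,0,0],"spin": 0},
    {"xyz": [0,0,0],"spin": 0},
  ],
)

```text
time: 5.15
tool_pos: [429.4, 300.6, 23.3]
tcp_rot: [3.141, -0.0, 2.962]
contact_force: [-3.3, 1.1, 6.9]
grip_width: 0.0
finger_force: 3.6
```

Emit:
jog_arm(
  targets=[
    {"xyz": [0,0,0.005],"spin": 0},
    {"xyz": [0,0,0.005],"spin": 0},
    {"xyz": [0,0,0.005],"spin": 0},
    {"xyz": [0,0,0.005],"spin": 0},
    {"xyz": [0,0,0.005],"spin": 0},
    {"xyz": [0,0,0.005],"spin": 0},
    {"xyz": [0,0,0],"spin": 0},
    {"xyz": [0,0,0],"spin": 0},
    {"xyz": [0,0,0],"spin": 0},
    {"xyz": [0,0,0],"spin": 0},
  ],
)

```text
time: 6.4
tool_pos: [429.5, 300.5, 21.0]
tcp_rot: [3.141, -0.0, 2.962]
contact_force: [-3.2, 0.1, 6.2]
grip_width: 0.5
finger_force: 3.8
```

Emit:
jog_arm(
  targets=[
    {"xyz": [0,0,0.004],"spin": 0},
    {"xyz": [0,0,0.004],"spin": 0},
    {"xyz": [0,0,0.004],"spin": 0},
    {"xyz": [0,0,0.003],"spin": 0},
    {"xyz": [0,0,0],"spin": 0},
    {"xyz": [0,0,0],"spin": 0},
    {"xyz": [0,0,0],"spin": 0},
    {"xyz": [0,0,0],"spin": 0},
    {"xyz": [0,0,0],"spin": 0},
    {"xyz": [0,0,0],"spin": 0},
  ],
)

```text
time: 7.65
tool_pos: [429.5, 300.5, 19.8]
tcp_rot: [3.141, 0.0, 2.962]
contact_force: [-3.5, 0.1, 7.6]
grip_width: 0.5
finger_force: 3.9
```

Emit:
jog_arm(
  targets=[
    {"xyz": [0,0,0.003],"spin": 0},
    {"xyz": [0,0,0.003],"spin": 0},
    {"xyz": [0,0,0.003],"spin": 0},
    {"xyz": [0,0,0],"spin": 0},
    {"xyz": [0,0,0],"spin": 0},
    {"xyz": [0,0,0],"spin": 0},
    {"xyz": [0,0,0],"spin": 0},
    {"xyz": [0,0,0],"spin": 0},
    {"xyz": [0,0,0],"spin": 0},
    {"xyz": [0,0,0],"spin": 0},
  ],
)

```text
time: 8.9
tool_pos: [429.6, 300.6, 19.4]
tcp_rot: [3.141, 0.0, 2.962]
contact_force: [-2.9, -1.0, 10.4]
grip_width: 0.8
finger_force: 5.3
```

Emit:
jog_arm(
  targets=[
    {"xyz": [0,0,-0.1],"spin": 0},
    {"xyz": [0,0,-0.4],"spin": 0},
    {"xyz": [0,0,-0.45],"spin": 0},
    {"xyz": [0,0,-0.45],"spin": 0},
    {"xyz": [0,0,-0.35],"spin": 0},
    {"xyz": [-0.26,0,0],"spin": 0},
    {"xyz": [-0.26,0,0],"spin": 0},
    {"xyz": [-0.26,0,0],"spin": 0},
    {"xyz": [-0.26,0,0],"spin": 0},
    {"xyz": [0,0,0],"spin": 0},
  ],
)

```text
time: 10.15
tool_pos: [512.3, 285.0, 158.3]
tcp_rot: [-3.141, 0.0, 2.96]
contact_force: [-1.0, 0.4, -0.1]
grip_width: 0.4
finger_force: 0.0
```

Emit:
jog_arm(
  gripper=100,
  targets=[
    {"xyz": [0,0,0],"spin": 0},
    {"xyz": [0,0,0],"spin": 0},
    {"xyz": [0,0,0],"spin": 0},
    {"xyz": [0,0,0],"spin": 0},
    {"xyz": [0,0,0],"spin": 0},
    {"xyz": [0,0,0],"spin": 0},
    {"xyz": [0,0,0],"spin": 0},
    {"xyz": [0,0,0],"spin": 0},
    {"xyz": [0,0,0],"spin": 0},
    {"xyz": [0,0,0],"spin": 0},
  ],
)

```text
time: 11.4
tool_pos: [511.4, 285.5, 158.7]
tcp_rot: [3.141, 0.0, 2.962]
contact_force: [-0.1, -0.3, 0.2]
grip_width: 90.5
finger_force: 0.0
```

```bash
python3 - <<'E'
from h import *
c=bot.get_calibration("wrist"); print(c["eye"],c["rotation"])
cv2.imwrite("pics/w2.png",bot.capture("wrist"))
im=cv2.imread("pics/w2.png")
print([proj(c,p).round() for p in ((511,285,83),(511,285,66))])
E
```

```text
[444.31658122 297.34267068 316.19772205] [2.88036193e+00 1.19562766e-03 1.39210826e+00]
[array([281., 217.]), array([281., 212.])]
```

View pics/w2.png

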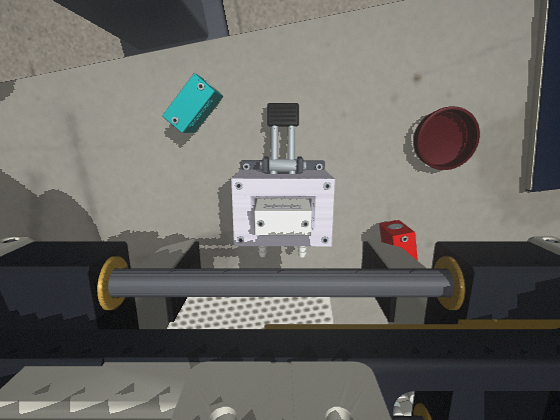

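The cell is up. Its top face is centred near (284,222), the holder's top face spans (232–335,178–247), and the lever tab is down at (283,113).

```bash
python3 - <<'E'
from h import *
c=bot.get_calibration("wrist"); im=cv2.imread("pics/w2.png").astype(int)
R=onz
g=im.min(2)
sub=g[190:245,245:325]
for y in range(192,245,3): print(y,g[y,248:322:6])
for t in (150,): 
    m=(g[165:260,225:345]>t).astype(np.uint8)
    cs,_=cv2.findContours(m,0,2); h=max(cs,key=cv2.contourArea)[:,0,:]+[225,165]
    w=np.array([onz(c,p,66)[:2] for p in h],np.float32); print(cv2.minAreaRect(w))
for p in ((284,222),(256,222),(313,222)): print(onz(c,p,82.5).round(1))
E
```

```text
192 [218 217 219 219 218 218 218 217 218 219 219 216 217]
195 [219 209 208 208 204 203 201 200 202 199 219 216 212]
198 [218 124 128 129 130 156 132 132 135 135 124 141 214]
201 [222 127 158 160 160 159 161 160 160 159 163 152 220]
204 [217 144 155 114 161 163 163 162 162 161 160 145 216]
207 [217  94 161 163 121 167 167 119 167 162 163 155 214]
210 [219 109 164 162 159 160 161 157 159 158 156 163 217]
213 [133 145 233 233 233 233 232 232 232 232 232 170 219]
216 [157 135 232 232 233 233 232 233 233 233 232 185 219]
219 [149 120 238 231 231 232 231 233 232 233 233 183 212]
222 [224 107  89 232 232 231 231 231 232 159 197 196 219]
225 [223 105  52 233 231 233 232 232 232 153 193 200 215]
228 [223 111 233 231 230 231 232 231 232 232 233 210 219]
231 [147 112 230 231 236 233 233 235 233 234 235 215 216]
234 [213 123 238 239 152 150 147 155 151 148 155 213 212]
237 [209 210 131 130 132 129 130 131 131 128 125 209 210]
240 [219 222 132 132 133 135 133 132 132 132 129 211 216]
243 [127 127 127 132 132 133 132 129 130 133 132 213 214]
((512.77587890625, 287.09588623046875), (88.10918426513672, 59.66261291503906), 79.16583251953125)
[515.7 286.9  82.5]
[511.7 264.7  82.5]
[519.8 309.9  82.5]
```

Emit:
jog_arm(
  targets=[
    {"xyz": [-0.022,0.02,0.2],"spin": 0},
    {"xyz": [0,0,0.3],"spin": 0},
    {"xyz": [0,0,0.3],"spin": 0},
    {"xyz": [0,0,0.2],"spin": 0},
    {"xyz": [0,0,0.05],"spin": 0},
    {"xyz": [0,0,0.03],"spin": 0},
    {"xyz": [0,0,0.02],"spin": 0},
    {"xyz": [0,0,0.02],"spin": 0},
    {"xyz": [0,0,0],"spin": 0},
    {"xyz": [0,0,0],"spin": 0},
  ],
)

```text
time: 12.7
tool_pos: [513.5, 286.9, 69.3]
tcp_rot: [3.141, 0.0, 2.962]
contact_force: [0.9, -0.4, 0.5]
grip_width: 91.9
finger_force: 0.0
```

Emit:
jog_arm(
  gripper=0,
  targets=[
    {"xyz": [0,0,0],"spin": 0},
    {"xyz": [0,0,0],"spin": 0},
    {"xyz": [0,0,0],"spin": 0},
    {"xyz": [0,0,0],"spin": 0},
    {"xyz": [0,0,0],"spin": 0},
    {"xyz": [0,0,0],"spin": 0},
    {"xyz": [0,0,0],"spin": 0},
    {"xyz": [0,0,0],"spin": 0},
    {"xyz": [0,0,0],"spin": 0},
    {"xyz": [0,0,0],"spin": 0},
  ],
)

```text
time: 13.95
tool_pos: [513.5, 286.8, 69.1]
tcp_rot: [3.142, 0.0, 2.962]
contact_force: [0.3, 0.1, 1.3]
grip_width: 45.9
finger_force: 30.0
```

Emit:
jog_arm(
  targets=[
    {"xyz": [0,0,-0.05],"spin": 0},
    {"xyz": [0,0,-0.1],"spin": 0},
    {"xyz": [0,0,-0.2],"spin": 0},
    {"xyz": [0,0,-0.3],"spin": 0},
    {"xyz": [0,0,-0.3],"spin": 0},
    {"xyz": [0,0,-0.2],"spin": 0},
    {"xyz": [-0.03,-0.1,0],"spin": 0},
    {"xyz": [-0.06,-0.25,0],"spin": 0},
    {"xyz": [-0.1,-0.4,0],"spin": 0},
    {"xyz": [-0.12,-0.5,0],"spin": 0},
  ],
)

```text
time: 15.2
tool_pos: [519.2, 181.9, 159.9]
tcp_rot: [-3.141, -0.002, 2.962]
contact_force: [1.1, -0.6, -2.0]
grip_width: 45.6
finger_force: 30.0
```

Emit:
jog_arm(
  targets=[
    {"xyz": [-0.12,-0.52,0],"spin": 0},
    {"xyz": [-0.12,-0.52,0],"spin": 0},
    {"xyz": [-0.12,-0.52,0],"spin": 0},
    {"xyz": [-0.12,-0.52,0],"spin": 0},
    {"xyz": [-0.12,-0.52,0],"spin": 0},
    {"xyz": [-0.12,-0.52,0],"spin": 0},
    {"xyz": [-0.12,-0.52,0],"spin": 0},
    {"xyz": [-0.06,-0.32,0],"spin": 0},
    {"xyz": [0,0,0],"spin": 0.32},
    {"xyz": [0,0,0],"spin": 0},
  ],
)

```text
time: 16.45
tool_pos: [533.2, -140.5, 160.4]
tcp_rot: [3.141, -0.002, 2.929]
contact_force: [0.1, 0.6, -2.0]
grip_width: 45.4
finger_force: 30.0
```

```bash
python3 - <<'E'
from h import *
o=bot.get_obs(); print(o["tool_pos"],o["finger_force"],o["grip_width"],o["contact_force"])
c=bot.get_calibration("wrist"); print(c["eye"],c["rotation"])
cv2.imwrite("pics/w3.png",bot.capture("wrist"))
E
```

```text
[ 533.17625433 -140.45081208  160.3554689 ] 29.99876171350479 45.35754881914566 [ 0.0645966   0.61885763 -2.03303242]
[ 466.80126997 -126.55842521  317.96226362] [2.88223605e+00 5.35174585e-04 1.35893100e+00]
```

View pics/w3.png

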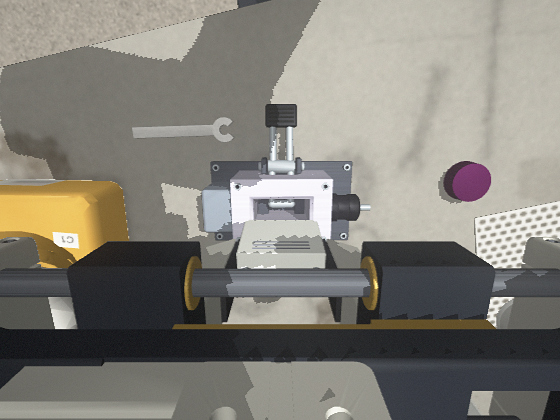

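The wrist view shows the measuring holder's top face front edge near row 180, with its sides at columns 231 and 332. The well is at about (282,205) and the gripped cell's lower front edge is at row 222. The wrench (180,130) and purple cap (467,181) are clear.

```bash
python3 - <<'E'
from h import *
np.set_printoptions(linewidth=250)
im=cv2.imread("pics/w3.png").astype(int); g=im.min(2)
for x in (240,245,250,285,315,320,325): print(x,g[170:235,x])
for y in (185,190,200,215): print(y,"L",g[y,222:262],"R",g[y,300:345])
for y in (221,223,225,228): print(y,"cell",g[y,236:256],g[y,308:330])
E
```

```text
240 [ 99 119 117 119 117 117 120 117 115 144 171 172 172 166 119 204 202 197 211 247 250 248 248 247 246 245 248 248 247 246 248 250 249 248 247 248 250 248 247 246 246 246 246 246 246 246 248 248 246 246 245 247 252 198 171 171 171 174 175 178 172 171
 170 171 167]
245 [ 98 115 116 120 118 116 117 116 116 146 172 172 174 176 171 170 255 249 248 248 248 248 247 248 246 245 248 248 246 247 249 250 249 247 247 249 249 248 246 247 246 247 246 247 246 246 248 248 246 246 247 226 180 192 198 195 200 199 202 199 202 202
 201 201 200]
250 [100 117 118 119 119 119 119 116 119 145 174 172 173 171 172 169 168 253 249 247 247 247 247 247 247 246 236 206 211 217 223 227 230 231 230 233 238 238 233 233 234 234 236 236 237 236 237 240 237 232 200 199 198 197 199 199 200 199 200 201 199 198
 200 200 200]
285 [167 146 123  81  98 156 152 145 147 218 252 248 248 248 248 248 248 247 248 246 246 248 247 247 246 249 208 171 186  78 120 127 225 249 226 203 179 114  79  85 112 157 150 154 153 155 155 151 150 147 158 203 202 202 201 202 199 203 200 203 201 204
 201 202 204]
315 [146 153 148 151 151 151 152
[... 2200 characters left out ...]
49 247 247 248 250 252 226 197 193 195 196 199 197 199 200 202 202] [204 202 202 202 200 183 220 222 217 246 248 247 247 248 248 248 248 248 247 248 248 250]
223 cell [169 171 170 253 198 165 166 170 163 192 198 197 200 198 197 199 200 199 200 199] [201 202 200 203 203 204 200 203 200 198 246 249 248 248 248 248 248 248 248 248 248 250]
225 cell [170 171 173 172 171 173 171 166 179 195 198 197 201 199 199 198 198 199 199 201] [202 202 202 201 201 200 202 201 202 196 200 244 247 246 246 247 246 246 246 246 246 249]
228 cell [173 171 174 173 175 177 157 166 196 202 197 197 200 199 200 200 200 201 201 202] [203 201 202 201 202 202 202 202 200 203 194 224 246 248 248 248 247 247 247 247 248 250]
```

```bash
python3 - <<'E'
from h import *
c=bot.get_calibration("wrist"); t=bot.get_obs()["tool_pos"]; print(t)
ux=np.array([np.cos(.212),-np.sin(.212)]); uy=np.array([np.sin(.212),np.cos(.212)])
def H(p,z): 
    d=onz(c,p,z)[:2]-t[:2]; return np.round([d@ux,d@uy],1)
print("front",H((281,179),66),"L",H((230.7,200),66),"R",H((331.3,200),66),"L",H((231.3,215),66),"R",H((330.7,215),66),"mouthL",H((249.7,200),66),"mouthR",H((313.5,200),66),"mouth front",H((285,195.5),66))
for z in (126,128,130): print("cell front",H((282,220.5),z),H((245.5,221),z),H((317,221.5),z))
# same in w2 rinse calibrations
E
```

```text
[ 533.47042836 -140.0279921   160.59692049]
front [-28.1  -0.3] L [-10.  -43.2] R [-10.2  42.6] L [  3.2 -43.2] R [ 3.1 42.6] mouthL [-10.1 -27. ] mouthR [-10.2  27.4] mouth front [-14.    3.1]
cell front [-10.    0.4] [ -9.6 -23.8] [-9.3 23.5]
cell front [-10.6   0.3] [-10.2 -23.5] [-9.9 23.3]
cell front [-11.2   0.3] [-10.8 -23.3] [-10.5  23. ]
```

Emit:
jog_arm(
  targets=[
    {"xyz": [-0.016,0,0.1],"spin": 0},
    {"xyz": [0,0,0.2],"spin": 0},
    {"xyz": [0,0,0.2],"spin": 0},
    {"xyz": [0,0,0.12],"spin": 0},
    {"xyz": [0,0,0.06],"spin": 0},
    {"xyz": [0,0,0.04],"spin": 0},
    {"xyz": [0,0,0.04],"spin": 0},
    {"xyz": [0,0,0.04],"spin": 0},
    {"xyz": [0,0,0.03],"spin": 0},
    {"xyz": [0,0,0],"spin": 0},
  ],
)

```text
time: 17.75
tool_pos: [535.3, -140.8, 94.6]
tcp_rot: [3.141, -0.0, 2.93]
contact_force: [1.9, 0.0, -1.9]
grip_width: 45.7
finger_force: 30.0
```

Emit:
jog_arm(
  targets=[
    {"xyz": [0,0,0.03],"spin": 0},
    {"xyz": [0,0,0.03],"spin": 0},
    {"xyz": [0,0,0.03],"spin": 0},
    {"xyz": [0,0,0.03],"spin": 0},
    {"xyz": [0,0,0.03],"spin": 0},
    {"xyz": [0,0,0.03],"spin": 0},
    {"xyz": [0,0,0.03],"spin": 0},
    {"xyz": [0,0,0.02],"spin": 0},
    {"xyz": [0,0,0],"spin": 0},
    {"xyz": [0,0,0],"spin": 0},
  ],
)

```text
time: 19.0
tool_pos: [535.5, -140.9, 76.4]
tcp_rot: [3.142, 0.0, 2.93]
contact_force: [0.8, 0.3, -1.2]
grip_width: 45.9
finger_force: 30.0
```

Going in freely. I'll lower a bit more and then release.

Emit:
jog_arm(
  targets=[
    {"xyz": [0,0,0.02],"spin": 0},
    {"xyz": [0,0,0.02],"spin": 0},
    {"xyz": [0,0,0.01],"spin": 0},
    {"xyz": [0,0,0.01],"spin": 0},
    {"xyz": [0,0,0.01],"spin": 0},
    {"xyz": [0,0,0.01],"spin": 0},
    {"xyz": [0,0,0.01],"spin": 0},
    {"xyz": [0,0,0],"spin": 0},
    {"xyz": [0,0,0],"spin": 0},
    {"xyz": [0,0,0],"spin": 0},
  ],
)

```text
time: 20.25
tool_pos: [535.4, -140.9, 69.1]
tcp_rot: [3.142, 0.0, 2.93]
contact_force: [2.2, -0.5, -1.5]
grip_width: 45.9
finger_force: 30.0
```

Emit:
jog_arm(
  gripper=100,
  targets=[
    {"xyz": [0,0,0],"spin": 0},
    {"xyz": [0,0,0],"spin": 0},
    {"xyz": [0,0,0],"spin": 0},
    {"xyz": [0,0,0],"spin": 0},
    {"xyz": [0,0,0],"spin": 0},
    {"xyz": [0,0,0],"spin": 0},
    {"xyz": [0,0,0],"spin": 0},
    {"xyz": [0,0,-0.3],"spin": 0},
    {"xyz": [0,0,-0.4],"spin": 0},
    {"xyz": [0,0,-0.4],"spin": 0},
  ],
)

```text
time: 21.5
tool_pos: [535.3, -140.8, 157.9]
tcp_rot: [3.141, -0.0, 2.93]
contact_force: [0.3, -0.4, -0.2]
grip_width: 91.6
finger_force: 0.0
```

Emit:
jog_arm(
  gripper=0,
  targets=[
    {"xyz": [0,0,0],"spin": 0},
    {"xyz": [0,0,0],"spin": 0},
    {"xyz": [0,0,0],"spin": 0},
    {"xyz": [0,0,0],"spin": 0},
    {"xyz": [0,0,0],"spin": 0},
    {"xyz": [0,0,0],"spin": 0},
    {"xyz": [0,0,0],"spin": 0},
    {"xyz": [0,0,0],"spin": 0},
    {"xyz": [0,0,0],"spin": 0},
    {"xyz": [0,0,0],"spin": 0},
  ],
)

```text
time: 22.75
tool_pos: [535.4, -140.8, 157.1]
tcp_rot: [3.141, 0.0, 2.93]
contact_force: [0.1, -1.1, -0.4]
grip_width: 0.7
finger_force: 0.0
```

```bash
python3 - <<'E'
from h import *
cv2.imwrite("pics/w4.png",bot.capture("wrist")[80:300,160:420].repeat(2,0).repeat(2,1))
E
```

```text
(no output)
```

View pics/w4.png

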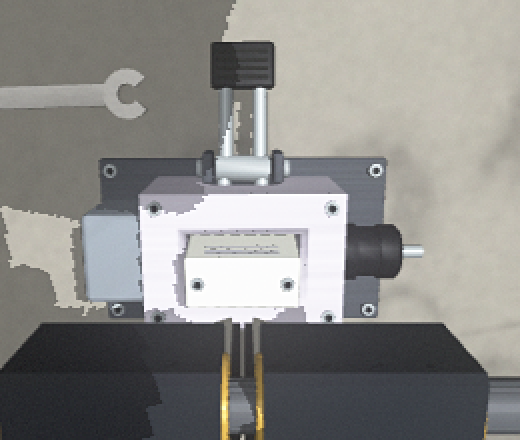

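The cell is standing upright on the toe in the well, its top face centred at crop (242,281). Next I'll push it with the closed fingers.

Emit:
jog_arm(
  targets=[
    {"xyz": [0,0,0.2],"spin": 0},
    {"xyz": [0,0,0.3],"spin": 0},
    {"xyz": [0,0,0.25],"spin": 0},
    {"xyz": [0,0,0.1],"spin": 0},
    {"xyz": [0,0,0.03],"spin": 0},
    {"xyz": [0,0,0.015],"spin": 0},
    {"xyz": [0,0,0.015],"spin": 0},
    {"xyz": [0,0,0.015],"spin": 0},
    {"xyz": [0,0,0.015],"spin": 0},
    {"xyz": [0,0,0],"spin": 0},
  ],
)

```text
time: 24.05
tool_pos: [535.5, -141.0, 82.7]
tcp_rot: [-3.141, 0.001, 2.93]
contact_force: [-2.6, 0.5, 4.6]
grip_width: 0.4
finger_force: 2.5
```

Emit:
jog_arm(
  targets=[
    {"xyz": [0,0,0.015],"spin": 0},
    {"xyz": [0,0,0.015],"spin": 0},
    {"xyz": [0,0,0.015],"spin": 0},
    {"xyz": [0,0,0.015],"spin": 0},
    {"xyz": [0,0,0],"spin": 0},
    {"xyz": [0,0,0],"spin": 0},
    {"xyz": [0,0,0],"spin": 0},
    {"xyz": [0,0,0],"spin": 0},
    {"xyz": [0,0,0],"spin": 0},
    {"xyz": [0,0,0],"spin": 0},
  ],
)

```text
time: 25.3
tool_pos: [535.3, -140.9, 77.7]
tcp_rot: [-3.141, 0.0, 2.93]
contact_force: [-2.8, 0.0, 5.7]
grip_width: 0.1
finger_force: 2.8
```

Emit:
jog_arm(
  targets=[
    {"xyz": [0,0,0.012],"spin": 0},
    {"xyz": [0,0,0.012],"spin": 0},
    {"xyz": [0,0,0.012],"spin": 0},
    {"xyz": [0,0,0.012],"spin": 0},
    {"xyz": [0,0,0.01],"spin": 0},
    {"xyz": [0,0,0.01],"spin": 0},
    {"xyz": [0,0,0],"spin": 0},
    {"xyz": [0,0,0],"spin": 0},
    {"xyz": [0,0,0],"spin": 0},
    {"xyz": [0,0,0],"spin": 0},
  ],
)

```text
time: 26.55
tool_pos: [535.4, -140.9, 72.2]
tcp_rot: [-3.142, 0.0, 2.93]
contact_force: [-2.4, -0.1, 5.6]
grip_width: 0.7
finger_force: 2.5
```

Emit:
jog_arm(
  targets=[
    {"xyz": [0,0,0.004],"spin": 0},
    {"xyz": [0,0,0.004],"spin": 0},
    {"xyz": [0,0,0.004],"spin": 0},
    {"xyz": [0,0,0],"spin": 0},
    {"xyz": [0,0,0],"spin": 0},
    {"xyz": [0,0,0],"spin": 0},
    {"xyz": [0,0,0],"spin": 0},
    {"xyz": [0,0,0],"spin": 0},
    {"xyz": [0,0,0],"spin": 0},
    {"xyz": [0,0,0],"spin": 0},
  ],
)

```text
time: 27.8
tool_pos: [535.3, -140.9, 71.3]
tcp_rot: [-3.141, 0.0, 2.93]
contact_force: [-2.0, 0.5, 5.0]
grip_width: 0.5
finger_force: 2.8
```

Emit:
jog_arm(
  targets=[
    {"xyz": [0,0,0.004],"spin": 0},
    {"xyz": [0,0,0.003],"spin": 0},
    {"xyz": [0,0,0.003],"spin": 0},
    {"xyz": [0,0,0],"spin": 0},
    {"xyz": [0,0,0],"spin": 0},
    {"xyz": [0,0,0],"spin": 0},
    {"xyz": [0,0,0],"spin": 0},
    {"xyz": [0,0,0],"spin": 0},
    {"xyz": [0,0,0],"spin": 0},
    {"xyz": [0,0,0],"spin": 0},
  ],
)

```text
time: 29.05
tool_pos: [535.3, -140.9, 70.9]
tcp_rot: [-3.141, 0.0, 2.93]
contact_force: [-3.4, 0.1, 8.6]
grip_width: 0.2
finger_force: 4.3
```

Emit:
jog_arm(
  targets=[
    {"xyz": [0,0,0.003],"spin": 0},
    {"xyz": [0,0,0.003],"spin": 0},
    {"xyz": [0,0,0.002],"spin": 0},
    {"xyz": [0,0,0],"spin": 0},
    {"xyz": [0,0,0],"spin": 0},
    {"xyz": [0,0,0],"spin": 0},
    {"xyz": [0,0,0],"spin": 0},
    {"xyz": [0,0,0],"spin": 0},
    {"xyz": [0,0,0],"spin": 0},
    {"xyz": [0,0,0],"spin": 0},
  ],
)

```text
time: 30.3
tool_pos: [535.3, -140.9, 70.8]
tcp_rot: [-3.141, 0.001, 2.93]
contact_force: [-4.3, 0.3, 12.9]
grip_width: 0.6
finger_force: 6.4
```

Emit:
jog_arm(
  targets=[
    {"xyz": [0,0,0.003],"spin": 0},
    {"xyz": [0,0,0.002],"spin": 0},
    {"xyz": [0,0,0],"spin": 0},
    {"xyz": [0,0,0],"spin": 0},
    {"xyz": [0,0,0],"spin": 0},
    {"xyz": [0,0,0],"spin": 0},
    {"xyz": [0,0,0],"spin": 0},
    {"xyz": [0,0,0],"spin": 0},
    {"xyz": [0,0,0],"spin": 0},
    {"xyz": [0,0,0],"spin": 0},
  ],
)

```text
time: 31.55
tool_pos: [535.3, -140.9, 70.7]
tcp_rot: [-3.141, 0.001, 2.93]
contact_force: [-5.7, 1.6, 16.1]
grip_width: 0.3
finger_force: 7.7
```

Emit:
jog_arm(
  targets=[
    {"xyz": [0,0,0],"spin": 0},
    {"xyz": [0,0,0],"spin": 0},
    {"xyz": [0,0,-0.05],"spin": 0},
    {"xyz": [0,0,-0.2],"spin": 0},
    {"xyz": [0,0,-0.4],"spin": 0},
    {"xyz": [0,0,-0.4],"spin": 0},
    {"xyz": [0,0,-0.1],"spin": 0},
    {"xyz": [0,0,0],"spin": 0},
    {"xyz": [0,0,0],"spin": 0},
    {"xyz": [0,0,0],"spin": 0},
  ],
)

```text
time: 32.8
tool_pos: [534.9, -140.6, 159.7]
tcp_rot: [3.141, -0.002, 2.93]
contact_force: [0.7, -0.1, -0.8]
grip_width: 0.3
finger_force: 0.0
```

```bash
python3 - <<'E'
from h import *
cv2.imwrite("pics/w5.png",bot.capture("wrist")[80:300,160:420].repeat(2,0).repeat(2,1))
E
```

```text
(no output)
```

View pics/w5.png

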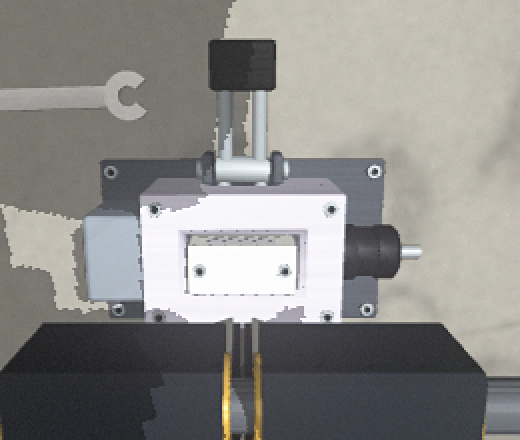

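The cell is down, with its top about 4.7 mm above the face and level. The tab has tipped up and the fingers are clear. Handing in.

```bash
python3 -c "
from plant import bot
print(bot.close_job())"
```

```text
the job is handed in; nothing more can be done
None
```

I ejected the flow cell, put it in the measuring holder and pressed it onto its seat with about 16 N. Its tab tipped up, I let go, and I handed the job in at about 33 s; no verdict came back.

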